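Pull the heating block out of a dry-block heater

TASK

The aluminium heating block has to come out of the bench heater to cool. Take the T-handled puller from its stand, screw it a quarter turn clockwise into the middle of the block, draw the block straight up out of its well and set it down flat inside the steel tray without dropping it. Leave the puller in the block, let go, and leave the bottle, tube rack and carton where they are.

Things in the scene. Friction and masses are not known exactly. Their poses are not given: they have to be found in the camera images.
- puller_grip (a point): Centre of the black T-handle bar of the loose steel puller (0.16 kg). z up along the rod, x along the bar. Bar 80 mm long (x), 16 thick (y), 24 high. Below it a 16 mm round rod with a flat collar, 40 mm wide and 6 thick, its underside 85 mm below this point. It starts upright in a stand and lifts straight out.
- puller_tip (a point): Centre of the puller's two thread lugs at the rod's lower end, on its axis, 110 mm below puller_grip and 25 mm below the collar's underside; same axes. The lugs stick out along +x and -x, parallel to the bar: 32 mm across their ends, 8 mm wide, 6 mm high. The rod ends 28 mm below the collar's underside.
- stand: Fixed grey plastic stand, 60 mm square, 42 mm high, with a round hole 39 mm wide and 34 mm deep in which the puller waits, its collar resting on the stand's top. Origin: centre of its underside.
- block: Loose aluminium block, 90 mm (x) by 64 (y) by 50 high, 0.4 to 0.65 kg, dark tube wells in its top. Origin: centre of its underside; z up. At the start it sits in the heater's well, its top flush with the heater's top (2 mm play on each side, so it cannot be gripped or turned).
- block_mouth (a point): Centre of the threaded keyhole mouth in the block's top, 50 mm over its origin, same axes: 21 mm across, with a slot 14 wide and 38 long along the block's x. The puller enters with its bar along block x (either way) until the collar rests; a quarter turn clockwise from above locks it (stop at about 100 deg). The collar then has about 3 mm of lift before the lugs bear. Pocket 36 mm deep.
- well_mouth (a point): Centre of the well's mouth in the top of the fixed white heater, 95 mm above the bench; z up, x along the well. Well 94 mm (x) by 68 (y), 50 deep. The heater is 210 mm (x) by 150 (y); it reaches 130 mm to -x and 80 mm to +x of this point.
- tray_in (a point): Centre of the inner floor of the fixed open steel tray, 4 mm above the bench. Inside 164 mm (x) by 144 mm (y), rim 12 mm above the bench; the block fits in at any yaw.
- bottle: White plastic bottle, 56 mm wide, 110 mm high, bystander. Origin: centre of its underside.
- rack: Blue tube rack with tubes, 70 by 160 mm, 90 mm high, bystander. Origin: centre of its underside.
- carton: Cardboard carton, 80 by 150 mm, 70 mm high, bystander. Origin: centre of its underside.
There are look-alikes about, which are no part of the job. Leave any brown or purple look-alike of the block alone.

How it is judged:
By the outcome, as a careful person would: the job done as asked, in the order asked, and still so for the second after the job is handed in, with the robot touching nothing.
It also fails if it takes over 61 s, if anything falls off the work surface, if the arm or the gripper's body presses on something with over 40 N, if the wrist force passes 120 N, or if a joint passes its speed limit or range.

ROBOT

A 7-joint arm with a two-finger parallel gripper is mounted at the origin on the work surface. World frame = base frame: x ahead of the robot, y to its left, z up, the work surface at z = 0. Lengths are in m, angles in rad, forces in N, time in s.
With the tool pointing down it reaches from about 0.4 to 0.75 m from the base axis. Payload 19.5 kg.
Tool frame: the origin (TCP) lies on the centre line of the jaws, within the pads' length; the fingertips stand 17 mm ahead of it and the grasp point (between the pads) lies 2 mm behind it (manip.tips_ahead is the distance from the TCP to the fingertips, in m); z points along the fingers, y is the direction in which the jaws open and shut (so a half turn about z gives the same grasp; the last joint's range is limited). The gripper opens to 85 mm and grips with 20 to 120 N. Pads are 22 mm wide; open, the fingers measure 114 mm over their backs; the gripper's body (76 mm by 85 mm) begins 54 mm behind the grasp point. The pads swing forward as they close: fully open they stand 13 mm farther back than shut.
Start: joints at [-1.311, 0.707, -0.028, 1.485, 0.022, 0.951, -0.075], TCP at [0.171, 0.549, 0.248] pointing down, gripper open.
Joint ranges: [-2.71, 2.71], [-0.32, 2.16], [-1.57, 1.52], [0, 2.45], [-1.46, 4.6], [0, 2.02], [-2.83, 2.83]. Speed limits (rad/s): [1.89, 1.89, 2.57, 2.57, 3.01, 3.01, 3.01].

INTERFACE

Orientations are given as a rotation vector (axis times angle).
In Python, from rig import manip, cams, nets gives the robot as it stands.
- The arm moves only by the tool arm_command, never from a script. Its argument "moves" is a list of rows, each an object with "xyz": the shift along the tool's x, y, z in mm, a list of three; "rot": the turn, a rotation vector about the tool's x, y, z in rad, a list of three; "hand": the closure, from 0 (fully open) to 1 (shut). In form: [{"xyz": [dx, dy, dz], "rot": [rx, ry, rz], "hand": hand}, ...]. A call has 1 to 20 rows; each row shifts and turns the commanded pose from where the row before left it, along the tool's axes as they then stand; what a row does not reach is not made up. A row lasts 1/12 s, in which the tool goes at most 41.7 mm and 7.16 degrees, less where a joint would pass 70% of its speed; a pose out of reach is approached as far as the arm can. A call is refused whole if a number of a shift passes 41.7 or a number of a turn 0.125, either way. A call with a gripper value outside its range is refused whole. The fingers move at their own pace and stop on an object; "squeeze" is the grip in N (left out, the last holds). Time passes only in rows, so rows that do not move let the fingers close. It gives the time, the measured TCP pose, the force and the opening at its end, in the units of the state.
- manip.observe(): the state, without advancing time (a new reading comes with each control period).
- cams.grab_frame(name): name is "side" or "top" or "wrist"; returns the picture (420x560x3 uint8, red, green, blue); there is no depth.
- cams.camera_model(name): a dict with "camera_matrix" (3x3 intrinsics, pixels), "rvec" (rotation vector, rad) and "tvec" (3), from world to camera coordinates, as OpenCV has them. Camera axes: x right, y down, z forward; pixel columns grow to the right and rows downward; lengths in m; the calibration is good to about 2 mm. A picture is of the moment at which its call begins: read the wrist's pose just before it. camera_model takes no time and is no camera call; for the wrist camera it gives the pose at the moment of the call.
- manip.hand_in(): hands the job in, once; it reports no verdict.
Trained networks look in the newest picture that a camera, given by its name, has taken for a name from the list of things; names that differ only in an ending like _2 or _b are one class to them, and where a whole thing is asked for, a point or a joint stands for the part that bears it (a point fixed in the world has none). Each returns a list of dicts, best first, with "confidence" (0 to 1); they miss things now and then, are a little off and sometimes report something else, mostly with a low value. They report only what shows in the picture. A call takes as long as a camera call. They do not tell look-alikes from the thing itself.
- nets.find_in(camera, label): "position" ([x, y, z] in m, in world coordinates, good to about 4 mm: the middle of the surface that is visible of it).
The state is a dict: "t": time; "q": joint angles; "qvel": joint speeds; "effort": joint torques, N m; "position": TCP position; "tool_rot": TCP orientation; "force": force on the tool from outside, world axes, zero at the start; "moment": the same for the moment, N m; "finger_gap": finger opening in m.
Only numpy, scipy, OpenCV 4.12 (cv2) and the standard library are available. Lean on these libraries where they do the work, as an engineer would, in place of code of your own. Each camera call takes 0.05 s, during which the arm holds its last target. There are 200 camera calls.

## Working session

There is one attempt and no reset: what is moved stays moved. The work goes in short steps, Python scripts to look and compute and a tool call to move; the robot and the scene stay as the last step left them, time stands still between calls to the robot, and variables do not carry over. Pictures are saved under pics/ and viewed, about 8 in all and at most 12, crops included, and the job is handed in when it is done.

Besides the shell and the picture viewer there is one more tool, called after "Emit:" as name([rows], argument=value, ...), one row to a line, values as JSON. arm_command: Moves the arm, as the interface text tells. Its arguments: {"type":"object","properties":{"moves":{"type":"array","items":{"type":"object","properties":{"xyz":{"type":"array","items":{"type":"number"}},"rot":{"type":"array","items":{"type":"number"}},"hand":{"type":"number"}}}},"squeeze":{"type":"number"}},"required":["moves"]}

```bash
ls; mkdir -p pics
cat > h.py <<'E'
import numpy as np, cv2
from rig import manip, cams, nets
from scipy.spatial.transform import Rotation as R
def shot(cam,name):
    im=cams.grab_frame(cam); cv2.imwrite(f'pics/{name}.png',im[:,:,::-1]); return im
def ray(cam,u,v,z,m=None):
    m=m or cams.camera_model(cam); K=np.array(m['camera_matrix']);Rm=cv2.Rodrigues(np.array(m['rvec'],float))[0];t=np.array(m['tvec'],float).ravel()
    o=-Rm.T@t; d=Rm.T@np.linalg.inv(K)@[u,v,1]; return o+d*(z-o[2])/d[2]
def pix(cam,p,m=None):
    m=m or cams.camera_model(cam)
    return cv2.projectPoints(np.array([p],float),np.array(m['rvec'],float),np.array(m['tvec'],float),np.array(m['camera_matrix'],float),None)[0].ravel()
E
python3 - <<'E'
from h import *
s=manip.observe();print({k:np.round(v,3) for k,v in s.items()},manip.tips_ahead)
a=shot('top','top0');b=shot('side','side0')
for c in('top','side'):
  for l in('puller_grip','stand','block','block_mouth','well_mouth','tray_in','bottle','rack','carton'):
    print(c,l,[(np.round(d['position'],3).tolist(),round(d['confidence'],2),np.round(pix(c,d['position'])).tolist()) for d in nets.find_in(c,l)[:3]])
E
```

```text
pics
{'t': np.float64(0.0), 'q': array([-1.311,  0.707, -0.028,  1.485,  0.022,  0.951, -0.075]), 'qvel': array([-0.   , -0.001, -0.001,  0.   , -0.001, -0.001,  0.002]), 'effort': array([ 0.0000e+00, -8.8319e+01,  1.2350e+00, -2.3617e+01,  1.7000e-02,
        6.0000e-03,  0.0000e+00]), 'position': array([0.171, 0.549, 0.248]), 'tool_rot': array([-4.720e-01, -3.106e+00,  2.000e-03]), 'force': array([-1.608, -0.073,  0.455]), 'moment': array([0.025, 0.002, 0.03 ]), 'finger_gap': np.float64(0.085)} 0.017
top puller_grip [([0.488, 0.014, 0.139], 0.53, [276.0, 213.0])]
top stand [([0.481, 0.014, 0.037], 0.77, [276.0, 219.0])]
top block [([0.518, -0.218, 0.094], 0.78, [352.0, 203.0]), ([0.347, -0.05, 0.048], 0.72, [298.0, 261.0]), ([0.295, -0.212, 0.048], 0.56, [351.0, 277.0])]
top block_mouth [([0.289, -0.207, 0.048], 0.95, [350.0, 279.0]), ([0.343, -0.05, 0.052], 0.91, [298.0, 263.0]), ([0.522, -0.222, 0.098], 0.64, [353.0, 201.0])]
top well_mouth [([0.475, -0.22, 0.094], 0.67, [353.0, 217.0])]
top tray_in [([0.566, 0.226, 0.006], 0.94, [210.0, 196.0])]
top bottle [([0.679, -0.016, 0.07
[... 232 characters left out ...]
 0.89, [266.0, 207.0]), ([0.52, -0.221, 0.092], 0.37, [290.0, 261.0])]
side stand [([0.489, -0.008, 0.03], 0.8, [268.0, 236.0])]
side block [([0.34, -0.077, 0.046], 0.81, [217.0, 249.0]), ([0.297, -0.236, 0.044], 0.69, [202.0, 287.0]), ([0.519, -0.22, 0.093], 0.67, [290.0, 261.0])]
side block_mouth [([0.29, -0.228, 0.045], 0.91, [199.0, 285.0]), ([0.518, -0.221, 0.097], 0.89, [290.0, 259.0]), ([0.341, -0.072, 0.04], 0.71, [217.0, 249.0])]
side well_mouth [([0.486, -0.287, 0.095], 0.7, [280.0, 278.0])]
side tray_in [([0.588, 0.221, 0.008], 0.72, [289.0, 201.0])]
side bottle [([0.682, -0.038, 0.056], 0.85, [336.0, 229.0])]
side rack [([0.481, 0.39, 0.056], 0.84, [252.0, 168.0])]
side carton []
```

Run:
```python
import cv2,numpy as np
a=cv2.imread('pics/top0.png')[130:330,160:430]; b=cv2.imread('pics/side0.png')[130:330,160:430]
cv2.imwrite('pics/c0.png',np.vstack([cv2.resize(x,None,fx=2.2,fy=1.5*1,interpolation=3) if 0 else cv2.resize(x,None,fx=1.5,fy=1.5,interpolation=3) for x in(a,b)]))
cv2.imwrite('pics/c1.png',cv2.resize(a,None,fx=2.9,fy=2.9,interpolation=2))
```

```text
(no output)
```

View pics/c1.png

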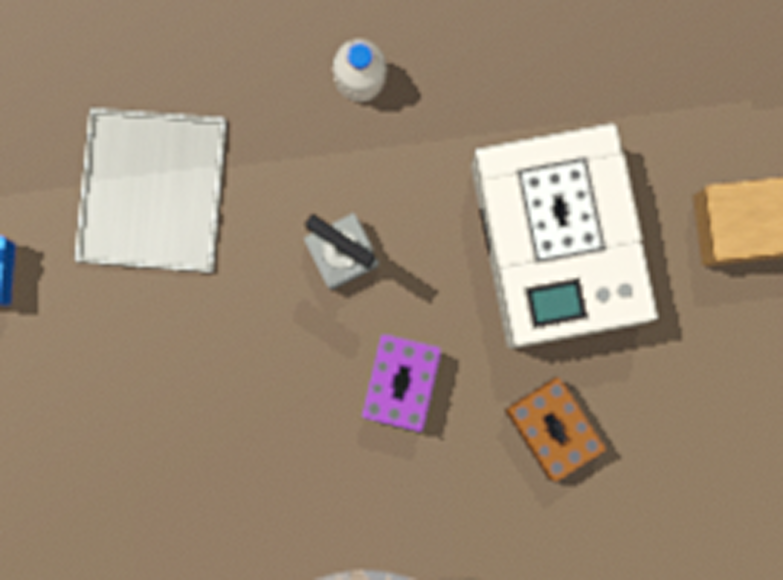

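View pics/side0.png

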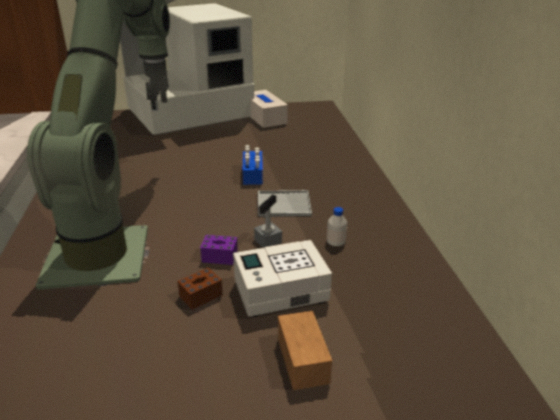

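Run:
```python
from h import *
def W(pts,z): return np.array([ray('top',u/2.9+160,v/2.9+130,z)[:2] for u,v in pts])
def ang(a,b): d=b-a; return np.degrees(np.arctan2(d[1],d[0]))
b=W([(307,220),(374,260),(340,240)],.139);print('bar',b.round(4),ang(b[0],b[1]),np.linalg.norm(b[1]-b[0]))
h=W([(474,150),(617,124),(657,318),(513,347)],.095);print('heater',h.round(3),ang(h[3],h[0]),ang(h[2],h[1]),ang(h[0],h[1]))
k=W([(519,170),(585,158),(604,248),(538,261),(561,210)],.095);print('block',k.round(4),k[:4].mean(0),ang(k[3],k[0]),ang(k[2],k[1]),ang(k[0],k[1]))
t=W([(90,110),(226,119),(213,271),(77,262)],.012);print('tray',t.round(3),t.mean(0),ang(t[3],t[0]),ang(t[2],t[1]))
s=W([(306,242),(355,215),(375,260),(329,289)],.042);print('stand',s.round(3),s.mean(0))
for c in('top','side'):
  m=cams.camera_model(c);print(c,-cv2.Rodrigues(np.array(m['rvec'],float))[0].T@np.array(m['tvec'],float).ravel())
```

```text
bar [[ 0.5112  0.042 ]
 [ 0.468  -0.0251]
 [ 0.4896  0.0089]] -122.77019217739246 0.07981826188219993
heater [[ 0.586 -0.135]
 [ 0.609 -0.286]
 [ 0.403 -0.317]
 [ 0.377 -0.167]] 8.761121206941034 8.557321820004976 -81.41105071886166
block [[ 0.563  -0.1811]
 [ 0.5735 -0.251 ]
 [ 0.4777 -0.2661]
 [ 0.4662 -0.1967]
 [ 0.5191 -0.2232]] [ 0.52008908 -0.2237356 ] 9.170869283943965 8.996651769894937 -81.41350691077153
tray [[0.659 0.286]
 [0.644 0.133]
 [0.474 0.151]
 [0.489 0.302]] [0.56675416 0.21803827] -5.415763556648359 -6.0123090111871855
stand [[ 0.5    0.047]
 [ 0.528 -0.007]
 [ 0.478 -0.027]
 [ 0.448  0.023]] [0.48837277 0.00902912]
top [ 0.30914003 -0.00842275  1.69045885]
side [ 0.34693297 -1.23141848  0.84645687]
```

Emit:
arm_command([
  {"xyz": [-25.8,-23.3,0.5],"rot": [0,0,0],"hand": 0},
  {"xyz": [-25.8,-23.3,0.5],"rot": [0,0,0],"hand": 0},
  {"xyz": [-25.8,-23.3,0.5],"rot": [0,0,0],"hand": 0},
  {"xyz": [-25.8,-23.3,0.5],"rot": [0,0,0],"hand": 0},
  {"xyz": [-25.8,-23.3,0.5],"rot": [0,0,0],"hand": 0},
  {"xyz": [-25.8,-23.3,0.5],"rot": [0,0,0],"hand": 0},
  {"xyz": [-25.8,-23.3,0.5],"rot": [0,0,0],"hand": 0},
  {"xyz": [-25.8,-23.3,0.5],"rot": [0,0,0],"hand": 0},
  {"xyz": [-25.8,-23.3,0.5],"rot": [0,0,0],"hand": 0},
  {"xyz": [-25.8,-23.3,0.5],"rot": [0,0,0],"hand": 0},
  {"xyz": [-25.8,-23.3,0.5],"rot": [0,0,0],"hand": 0},
  {"xyz": [-25.8,-23.3,0.5],"rot": [0,0,0],"hand": 0},
  {"xyz": [-25.8,-23.3,0.5],"rot": [0,0,0],"hand": 0},
  {"xyz": [-25.8,-23.3,0.5],"rot": [0,0,0],"hand": 0},
  {"xyz": [-25.8,-23.3,0.5],"rot": [0,0,0],"hand": 0},
  {"xyz": [-25.8,-23.3,0.5],"rot": [0,0,0],"hand": 0},
  {"xyz": [-25.8,-23.3,0.5],"rot": [0,0,0],"hand": 0},
  {"xyz": [-25.8,-23.3,0.5],"rot": [0,0,0],"hand": 0},
])

```text
t: 2.5
position: [0.4903, 0.0087, 0.2394]
tool_rot: [0.473, 3.106, 0.0]
force: [0.5, 1.1, -0.4]
finger_gap: 0.0854
```

Emit:
arm_command([
  {"xyz": [0,0,0],"rot": [0,0,0.1225],"hand": 0},
  {"xyz": [0,0,0],"rot": [0,0,0.1225],"hand": 0},
  {"xyz": [0,0,0],"rot": [0,0,0.1225],"hand": 0},
  {"xyz": [0,0,0],"rot": [0,0,0.1225],"hand": 0},
  {"xyz": [0,0,0],"rot": [0,0,0.1225],"hand": 0},
  {"xyz": [0,0,0],"rot": [0,0,0.1225],"hand": 0},
  {"xyz": [0,0,0],"rot": [0,0,0.1225],"hand": 0},
  {"xyz": [0,0,0],"rot": [0,0,0.1225],"hand": 0},
  {"xyz": [0,0,0],"rot": [0,0,0.1225],"hand": 0},
  {"xyz": [0,0,0],"rot": [0,0,0.1225],"hand": 0},
  {"xyz": [0,0,0],"rot": [0,0,0.1225],"hand": 0},
  {"xyz": [0,0,0],"rot": [0,0,0.1225],"hand": 0},
  {"xyz": [0,0,0],"rot": [0,0,0.1225],"hand": 0},
  {"xyz": [0,0,0],"rot": [0,0,0.1225],"hand": 0},
  {"xyz": [0,0,0],"rot": [0,0,0.1225],"hand": 0},
  {"xyz": [0,0,0],"rot": [0,0,0],"hand": 0},
  {"xyz": [0,0,0],"rot": [0,0,0],"hand": 0},
])

```text
t: 3.92
position: [0.4897, 0.0107, 0.2393]
tool_rot: [2.752, 1.515, -0.0]
force: [0.5, 0.7, -0.0]
finger_gap: 0.0857
```

```bash
cat >> h.py <<'E'
def st():
    s=manip.observe();Rm=R.from_rotvec(s['tool_rot']).as_matrix()
    print('t',round(float(s['t']),2),'p',np.round(s['position'],4),'xyaw',round(float(np.degrees(np.arctan2(Rm[1,0],Rm[0,0]))),2),'zax',Rm[:,2].round(3),'q7',round(float(s['q'][6]),2),'F',np.round(s['force'],1),'M',np.round(s['moment'],2),'gap',round(float(s['finger_gap']),4)); return s,Rm
def go(target,yaw=None):
    s,Rm=st(); print('tool shift mm',(Rm.T@(np.array(target)-s['position'])*1000).round(1))
    if yaw is not None:
        d=(R.from_matrix(Rm).inv()*R.from_euler('z',yaw,degrees=True)*R.from_euler('x',180,degrees=True)).as_rotvec(); print('rot',d.round(4))
E
python3 - <<'E'
from h import *
go([.489,.0095,.125],57.2)
im=shot('wrist','w1')
for l in('puller_grip','stand'):
    print(l,[(np.round(d['position'],3).tolist(),round(d['confidence'],2),np.round(pix('wrist',d['position'])).tolist()) for d in nets.find_in('wrist',l)[:3]])
E
```

```text
t 3.92 p [0.4897 0.0107 0.2393] xyaw 57.67 zax [-0. -0. -1.] q7 -0.28 F [ 0.5  0.7 -0. ] M [ 0.03  0.   -0.04] gap 0.0857
tool shift mm [-1.300e+00  1.000e-01  1.143e+02]
rot [0.0001 0.0004 0.0081]
puller_grip [([0.492, 0.011, 0.141], 0.77, [284.0, 221.0])]
stand [([0.498, 0.017, 0.045], 0.77, [286.0, 177.0])]
```

View pics/w1.png

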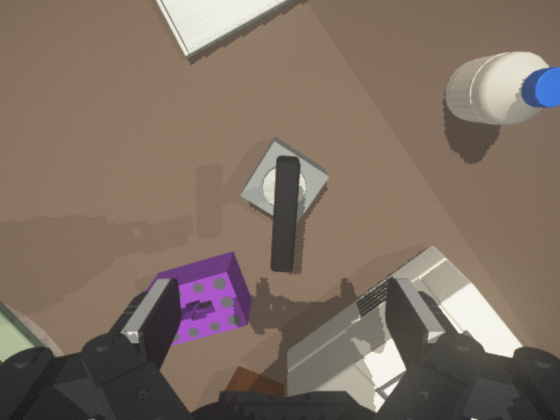

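The wrist view shows the puller's bar running from about (288,157) to (282,271), between the open fingers, with the stand below it.

Run:
```python
from h import *
m=cams.camera_model('wrist')
im=cv2.imread('pics/w1.png').astype(int)
mask=(im.max(2)<62)&(np.indices(im.shape[:2])[0]<285)&(np.indices(im.shape[:2])[0]>150)&(abs(np.indices(im.shape[:2])[1]-285)<20)
n,l,s,c=cv2.connectedComponentsWithStats(mask.astype(np.uint8));i=1+s[1:,4].argmax();print(s[i],c[i])
ys,xs=np.where(l==i)
r=cv2.minAreaRect(np.c_[xs,ys].astype(np.float32));print(r)
for y in(165,190,215,240,262):print(y,xs[ys==y].min(),xs[ys==y].max())
a=ray('wrist',xs[ys==170].mean(),170,.139,m);b=ray('wrist',xs[ys==258].mean(),258,.139,m);d=a-b
print(a,b,np.degrees(np.arctan2(d[1],d[0])), ray('wrist',c[i][0],c[i][1],.139,m), 'ends',np.linalg.norm(ray('wrist',285,s[i][1],.139,m)-ray('wrist',285,s[i][1]+s[i][3],.139,m)))
```

```text
[279 207  18  64 224] [290.23214286 248.22767857]
((292.6407165527344, 239.34127807617188), (12.55732250213623, 63.70082473754883), 14.995079040527344)Traceback (most recent call last):
  File "<stdin>", line 8, in <module>
    return umr_minimum(a, axis, None, out, keepdims, initial, where)
ValueError: zero-size array to reduction operation minimum which has no identity
```

Run:
```python
from h import *
m=cams.camera_model('wrist')
im=cv2.imread('pics/w1.png')
for y in(165,190,215,240,262):print(y,im[y,268:304].max(1).tolist())
for p in[(288,157),(282.5,271),(284.5,214)]:
  print(ray('wrist',*p,.139,m).round(4))
a=ray('wrist',288,157,.139,m)-ray('wrist',282.5,271,.139,m);print(np.degrees(np.arctan2(a[1],a[0])),np.linalg.norm(a))
```

```text
165 [174, 174, 175, 173, 175, 175, 173, 144, 88, 67, 67, 66, 68, 68, 69, 64, 72, 70, 67, 72, 70, 67, 69, 71, 69, 67, 65, 67, 68, 65, 62, 66, 108, 162, 176, 173]
190 [205, 208, 206, 208, 207, 204, 147, 86, 68, 65, 67, 69, 69, 67, 69, 66, 70, 67, 67, 66, 68, 68, 69, 69, 65, 68, 67, 65, 64, 58, 81, 135, 147, 150, 153, 173]
215 [91, 90, 94, 104, 117, 82, 63, 62, 65, 64, 67, 64, 66, 65, 66, 66, 67, 67, 66, 64, 65, 66, 64, 65, 65, 64, 62, 60, 73, 106, 113, 115, 114, 115, 106, 97]
240 [144, 142, 142, 119, 77, 61, 64, 63, 62, 67, 64, 66, 63, 64, 63, 63, 69, 64, 64, 64, 60, 62, 63, 64, 55, 59, 62, 88, 91, 96, 96, 92, 96, 96, 99, 126]
262 [142, 141, 107, 72, 60, 61, 63, 60, 61, 59, 64, 65, 61, 64, 62, 60, 63, 64, 62, 61, 62, 63, 57, 55, 58, 79, 93, 95, 96, 93, 94, 97, 97, 100, 130, 142]
[0.5165 0.0454 0.139 ]
[ 0.4707 -0.0204  0.139 ]
[0.4943 0.0145 0.139 ]
55.14328636620989 0.08020291133827352
```

```bash
python3 - <<'E'
from h import *
m=cams.camera_model('wrist')
c=[ray('wrist',*p,.042,m)[:2].round(4) for p in[(275,138),(329,178),(285,226),(241,192)]];print(c,(c[1]+c[3])/2,(c[0]+c[2])/2)
print(ray('side',267.5,203.5,.131))
E
python3 -c "
import cv2;im=cv2.imread('pics/side0.png')[185:255,235:300];cv2.imwrite('pics/s0c.png',cv2.resize(im,None,fx=8,fy=8,interpolation=2))"
```

```text
[array([0.5087, 0.0522]), array([ 0.5312, -0.005 ]), array([ 0.4717, -0.0232]), array([0.455 , 0.0274])] [0.4931 0.0112] [0.4902 0.0145]
[0.49001355 0.00372952 0.131     ]
```

View pics/s0c.png

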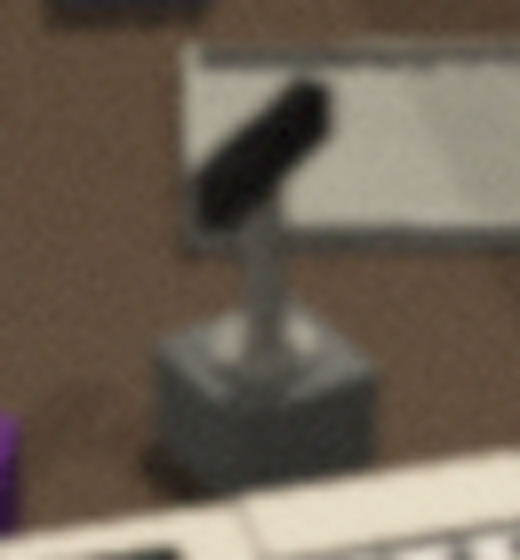

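The side crop shows the rod at about side pixel (268,221), with the collar resting on the stand. Going to the grasp.

Run:
```python
from h import *
print(pix('side',[.4935,.0125,.075]),pix('side',[.489,.0095,.075]),'rod 268.1')
go([.4915,.0115,.125],56)
```

```text
[268.47533479 218.72096351] [267.05170221 219.3692579 ] rod 268.1
t 4.07 p [0.4897 0.0105 0.2394] xyaw 57.61 zax [ 0.  0. -1.] q7 -0.28 F [ 0.6 -0.1 -0.7] M [ 0.01 -0.01  0.02] gap 0.0854
tool shift mm [  1.8   1.  114.4]
rot [ 0.     -0.0001  0.0282]
```

Emit:
arm_command([
  {"xyz": [2.5,-1,20],"rot": [0,0,0.028],"hand": 0},
  {"xyz": [0,0,20],"rot": [0,0,0],"hand": 0},
  {"xyz": [0,0,20],"rot": [0,0,0],"hand": 0},
  {"xyz": [0,0,20],"rot": [0,0,0],"hand": 0},
  {"xyz": [0,0,20],"rot": [0,0,0],"hand": 0},
  {"xyz": [0,0,14.5],"rot": [0,0,0],"hand": 0},
  {"xyz": [0,0,0],"rot": [0,0,0],"hand": 0},
  {"xyz": [0,0,0],"rot": [0,0,0],"hand": 0.6},
  {"xyz": [0,0,0],"rot": [0,0,0],"hand": 0.75},
  {"xyz": [0,0,0],"rot": [0,0,0],"hand": 1},
  {"xyz": [0,0,0],"rot": [0,0,0],"hand": 1},
  {"xyz": [0,0,0],"rot": [0,0,0],"hand": 1},
  {"xyz": [0,0,0],"rot": [0,0,0],"hand": 1},
  {"xyz": [0,0,0],"rot": [0,0,0],"hand": 1},
], squeeze=40)

```text
t: 5.23
position: [0.4903, 0.0132, 0.1251]
tool_rot: [2.776, 1.471, 0.001]
force: [-0.3, 0.3, 5.9]
finger_gap: 0.0156
```

Run:
```python
from h import *
st()
```

```text
t 5.23 p [0.4903 0.0132 0.1251] xyaw 55.83 zax [ 0.001 -0.    -1.   ] q7 -0.21 F [-0.3  0.3  5.9] M [ 0.06  0.18 -0.03] gap 0.0156
```

Emit:
arm_command([
  {"xyz": [0,0,0],"rot": [0,0,0],"hand": 1},
  {"xyz": [0,0,-10],"rot": [0,0,0],"hand": 1},
  {"xyz": [0,0,-20],"rot": [0,0,0],"hand": 1},
  {"xyz": [0,0,-30],"rot": [0,0,0],"hand": 1},
  {"xyz": [0,0,-30],"rot": [0,0,0],"hand": 1},
  {"xyz": [0,0,-30],"rot": [0,0,0],"hand": 1},
  {"xyz": [-11,10,0],"rot": [0,0,0],"hand": 1},
  {"xyz": [-22,19.5,0],"rot": [0,0,0],"hand": 1},
  {"xyz": [-22,19.5,0],"rot": [0,0,0],"hand": 1},
  {"xyz": [-22,19.5,0],"rot": [0,0,0],"hand": 1},
  {"xyz": [-22,19.5,0],"rot": [0,0,0],"hand": 1},
  {"xyz": [-22,19.5,0],"rot": [0,0,0],"hand": 1},
  {"xyz": [-22,19.5,0],"rot": [0,0,0],"hand": 1},
  {"xyz": [-22,19.5,0],"rot": [0,0,0],"hand": 1},
  {"xyz": [-13,11,0],"rot": [0,0,0],"hand": 1},
], squeeze=90)

```text
t: 6.48
position: [0.52, -0.2258, 0.2447]
tool_rot: [2.777, 1.467, -0.002]
force: [-0.2, -1.0, -1.1]
finger_gap: 0.0145
```

Emit:
arm_command([
  {"xyz": [0,0,0],"rot": [0,0,-0.122],"hand": 1},
  {"xyz": [0,0,0],"rot": [0,0,-0.122],"hand": 1},
  {"xyz": [0,0,0],"rot": [0,0,-0.122],"hand": 1},
  {"xyz": [0,0,0],"rot": [0,0,-0.122],"hand": 1},
  {"xyz": [0,0,0],"rot": [0,0,-0.122],"hand": 1},
  {"xyz": [0,0,0],"rot": [0,0,-0.122],"hand": 1},
  {"xyz": [0,0,0],"rot": [0,0,-0.122],"hand": 1},
  {"xyz": [0,0,0],"rot": [0,0,-0.122],"hand": 1},
  {"xyz": [0,0,0],"rot": [0,0,-0.122],"hand": 1},
  {"xyz": [0,0,0],"rot": [0,0,-0.122],"hand": 1},
  {"xyz": [0,0,0],"rot": [0,0,-0.122],"hand": 1},
  {"xyz": [0,0,0],"rot": [0,0,-0.122],"hand": 1},
  {"xyz": [0,0,0],"rot": [0,0,-0.122],"hand": 1},
  {"xyz": [0,0,0],"rot": [0,0,-0.122],"hand": 1},
  {"xyz": [0,0,0],"rot": [0,0,-0.122],"hand": 1},
  {"xyz": [0,0,0],"rot": [0,0,-0.122],"hand": 1},
  {"xyz": [0,0,0],"rot": [0,0,-0.122],"hand": 1},
  {"xyz": [0,0,0],"rot": [0,0,-0.122],"hand": 1},
  {"xyz": [0,0,0],"rot": [0,0,-0.122],"hand": 1},
  {"xyz": [0,0,0],"rot": [0,0,0],"hand": 1},
])

```text
t: 8.15
position: [0.5202, -0.2228, 0.2447]
tool_rot: [0.246, -3.131, -0.0]
force: [1.0, -0.7, -1.5]
finger_gap: 0.0147
```

Run:
```python
from h import *
go([.5195,-.2235,.245],188.8)
shot('wrist','w2')
m=cams.camera_model('wrist');s,Rm=st()
for l in('puller_tip','puller_grip','block_mouth','block','well_mouth'):
    print(l,[(np.round(d['position'],3).tolist(),round(d['confidence'],2),np.round(pix('wrist',d['position'])).tolist()) for d in nets.find_in('wrist',l)[:3]])
g=s['position']+Rm@[0,0,0];print('rod axis pix',[(dz,pix('wrist',g+[0,0,-dz],m).round(1)) for dz in(.085,.113)])
shot('side','s2')
```

```text
t 8.15 p [ 0.5202 -0.2228  0.2447] xyaw -171.03 zax [-0.001  0.    -1.   ] q7 1.86 F [ 1.  -0.7 -1.5] M [-0.01 -0.03 -0.03] gap 0.0147
tool shift mm [ 0.8 -0.6 -0.3]
rot [ 0.0002 -0.0005  0.003 ]
t 8.2 p [ 0.5202 -0.2228  0.2447] xyaw -171.48 zax [-0.  0. -1.] q7 1.85 F [ 0.1 -0.3 -2.5] M [ 0.02  0.06 -0.03] gap 0.0149
puller_tip [([0.512, -0.225, 0.262], 0.88, [277.0, 306.0])]
puller_grip [([0.51, -0.226, 0.259], 0.65, [276.0, 296.0])]
block_mouth [([0.367, -0.061, 0.047], 0.8, [504.0, 33.0]), ([0.508, -0.224, 0.094], 0.69, [283.0, 184.0]), ([0.456, -0.232, 0.096], 0.67, [282.0, 116.0])]
block [([0.503, -0.223, 0.096], 0.68, [285.0, 178.0]), ([0.366, -0.06, 0.052], 0.62, [510.0, 31.0])]
well_mouth [([0.455, -0.234, 0.096], 0.68, [280.0, 114.0]), ([0.664, -0.018, 0.036], 0.47, [446.0, 335.0])]
rod axis pix [(0.085, array([282. , 227.6])), (0.113, array([282.1, 213.8]))]
```

View pics/w2.png

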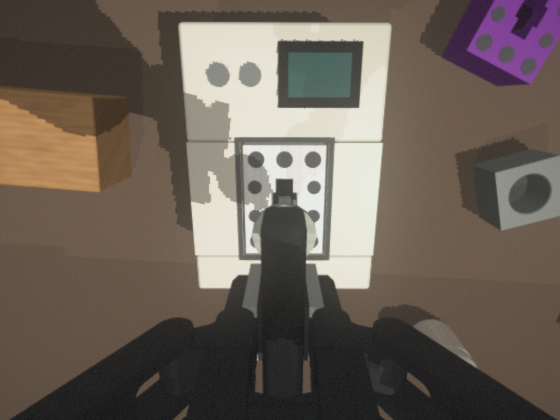

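Run:
```python
import cv2,numpy as np
a=cv2.imread('pics/w2.png')[130:270,215:355];a=np.clip(a.astype(float)**.75*3.4,0,255).astype(np.uint8)
b=cv2.imread('pics/s2.png')[150:290,220:360]
cv2.imwrite('pics/c2.png',np.hstack([cv2.resize(a,(560,560),interpolation=2),cv2.resize(b,(240,240),interpolation=2) if 0 else np.zeros((560,0,3),np.uint8)]))
```

```text
(no output)
```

View pics/c2.png

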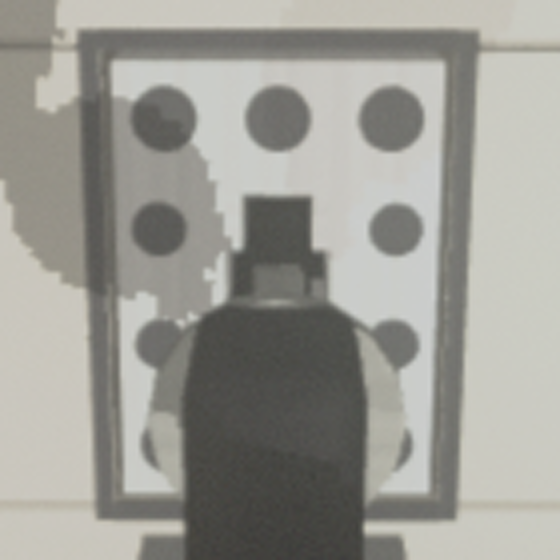

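Run:
```python
from h import *
m=cams.camera_model('wrist');s,Rm=st();p=s['position']
c=lambda u,v:(215+u/4,130+v/4)
def tl(w): return (Rm.T@(w-p)*1000).round(1)
print('cam in tool',tl(-cv2.Rodrigues(np.array(m['rvec'],float))[0].T@np.array(m['tvec'],float).ravel()),m['camera_matrix'][0])
for n,z,pts in[('well',.095,[(80,30),(478,30),(456,520),(97,520)]),('blk far corners',.095,[(108,57),(448,57)]),('slot end',.095,[(278,197)]),('slot shoulder',.095,[(279,250)]),('holes',.095,[(164,119),(278,118),(391,119),(159,229),(396,229)]),('lug bottom front',p[2]-.111,[(278,262)]),('lug top front',p[2]-.105,[(278,262)]),('collar l/r',p[2]-.080,[(148,412),(408,412)])]:
  w=[tl(ray('wrist',*c(*q),z,m)) for q in pts];print(n,[x.tolist() for x in w],np.mean(w,0).round(1))
```

```text
t 8.5 p [ 0.5205 -0.2225  0.2449] xyaw -171.46 zax [-0. -0. -1.] q7 1.85 F [ 0.1  0.8 -1.8] M [-0.01  0.    0.02] gap 0.0146
cam in tool [  77.4    0.5 -125.1] [356.08292537   0.         282.6729882 ]
well [[48.9, -35.9, 149.9], [49.0, 39.7, 149.9], [-53.1, 39.6, 149.8], [-53.2, -36.4, 149.9]] [ -2.1   1.8 149.9]
blk far corners [[43.8, -30.8, 149.9], [43.9, 34.2, 149.9]] [ 43.8   1.7 149.9]
slot end [[16.6, 1.8, 149.9]] [ 16.6   1.8 149.9]
slot shoulder [[5.8, 2.0, 149.9]] [  5.8   2.  149.9]
holes [[32.0, -20.3, 149.9], [32.2, 1.7, 149.9], [32.0, 23.6, 149.9], [10.1, -21.8, 149.9], [10.1, 25.2, 149.9]] [ 23.3   1.7 149.9]
lug bottom front [[13.8, 1.6, 111.0]] [ 13.8   1.6 111. ]
lug top front [[15.4, 1.6, 105.0]] [ 15.4   1.6 105. ]
collar l/r [[-1.8, -18.5, 80.0], [-1.7, 21.5, 80.0]] [-1.8  1.5 80. ]
```

Emit:
arm_command([
  {"xyz": [-0.2,0.2,15],"rot": [0,0,0],"hand": 1},
  {"xyz": [0,0,15],"rot": [0,0,0],"hand": 1},
  {"xyz": [0,0,5],"rot": [0,0,0],"hand": 1},
  {"xyz": [0,0,3],"rot": [0,0,0],"hand": 1},
  {"xyz": [0,0,3],"rot": [0,0,0],"hand": 1},
  {"xyz": [0,0,3],"rot": [0,0,0],"hand": 1},
  {"xyz": [0,0,2],"rot": [0,0,0],"hand": 1},
  {"xyz": [0,0,0],"rot": [0,0,0],"hand": 1},
])

```text
t: 9.17
position: [0.5206, -0.2224, 0.1988]
tool_rot: [0.236, -3.133, 0.0]
force: [0.4, 0.8, -1.4]
finger_gap: 0.0146
```

Emit:
arm_command([
  {"xyz": [0,0,4],"rot": [0,0,0],"hand": 1},
  {"xyz": [0,0,4],"rot": [0,0,0],"hand": 1},
  {"xyz": [0,0,4],"rot": [0,0,0],"hand": 1},
  {"xyz": [0,0,4],"rot": [0,0,0],"hand": 1},
  {"xyz": [0,0,2],"rot": [0,0,0],"hand": 1},
  {"xyz": [0,0,1],"rot": [0,0,0],"hand": 1},
  {"xyz": [0,0,0],"rot": [0,0,0],"hand": 1},
])

```text
t: 9.75
position: [0.5206, -0.2223, 0.1796]
tool_rot: [0.236, -3.132, -0.0]
force: [0.8, -0.1, -0.4]
finger_gap: 0.0146
```

Emit:
arm_command([
  {"xyz": [0,0,0.8],"rot": [0,0,0],"hand": 1},
  {"xyz": [0,0,0.6],"rot": [0,0,0],"hand": 1},
  {"xyz": [0,0,0],"rot": [0,0,0],"hand": 1},
])

```text
t: 10.0
position: [0.5206, -0.2224, 0.1784]
tool_rot: [0.236, -3.133, 0.0]
force: [-0.2, 1.0, -2.6]
finger_gap: 0.0143
```

Emit:
arm_command([
  {"xyz": [0,0,0.3],"rot": [0,0,0.1],"hand": 1},
  {"xyz": [0,0,0],"rot": [0,0,0.1],"hand": 1},
  {"xyz": [0,0,0],"rot": [0,0,0.1],"hand": 1},
  {"xyz": [0,0,0],"rot": [0,0,0.1],"hand": 1},
  {"xyz": [0,0,0],"rot": [0,0,0.1],"hand": 1},
  {"xyz": [0,0,0],"rot": [0,0,0.1],"hand": 1},
  {"xyz": [0,0,0],"rot": [0,0,0.1],"hand": 1},
  {"xyz": [0,0,0],"rot": [0,0,0.1],"hand": 1},
  {"xyz": [0,0,0],"rot": [0,0,0.1],"hand": 1},
  {"xyz": [0,0,0],"rot": [0,0,0.1],"hand": 1},
  {"xyz": [0,0,0],"rot": [0,0,0.1],"hand": 1},
  {"xyz": [0,0,0],"rot": [0,0,0.1],"hand": 1},
  {"xyz": [0,0,0],"rot": [0,0,0.1],"hand": 1},
  {"xyz": [0,0,0],"rot": [0,0,0.1],"hand": 1},
  {"xyz": [0,0,0],"rot": [0,0,0.1],"hand": 1},
  {"xyz": [0,0,0],"rot": [0,0,0.1],"hand": 1},
  {"xyz": [0,0,0],"rot": [0,0,0],"hand": 1},
])

```text
t: 11.42
position: [0.5209, -0.2221, 0.1783]
tool_rot: [2.088, 2.347, 0.0]
force: [0.6, 1.1, 2.5]
finger_gap: 0.0147
```

Run:
```python
from h import *
st()
```

```text
t 11.42 p [ 0.5209 -0.2221  0.1783] xyaw 96.69 zax [ 0.001 -0.    -1.   ] q7 0.65 F [0.6 1.1 2.5] M [ 0.26  0.01 -0.03] gap 0.0147
```

Emit:
arm_command([
  {"xyz": [0,0,-1.5],"rot": [0,0,0],"hand": 1},
  {"xyz": [0,0,-1.5],"rot": [0,0,0],"hand": 1},
  {"xyz": [0,0,-1.5],"rot": [0,0,0],"hand": 1},
  {"xyz": [0,0,-1.5],"rot": [0,0,0],"hand": 1},
  {"xyz": [0,0,-2],"rot": [0,0,0],"hand": 1},
  {"xyz": [0,0,-2],"rot": [0,0,0],"hand": 1},
  {"xyz": [0,0,0],"rot": [0,0,0],"hand": 1},
], squeeze=110)

```text
t: 12.0
position: [0.5207, -0.2225, 0.1885]
tool_rot: [2.082, 2.352, -0.0]
force: [-0.6, -0.4, -6.7]
finger_gap: 0.0147
```

Run:
```python
from h import *
st()
```

```text
t 12.0 p [ 0.5207 -0.2225  0.1885] xyaw 96.98 zax [ 0. -0. -1.] q7 0.65 F [-0.6 -0.4 -6.7] M [ 0.01 -0.02 -0.01] gap 0.0147
```

Emit:
arm_command([
  {"xyz": [0,0,-4],"rot": [0,0,0],"hand": 1},
  {"xyz": [0,0,-6],"rot": [0,0,0],"hand": 1},
  {"xyz": [0,0,-6],"rot": [0,0,0],"hand": 1},
  {"xyz": [0,0,-6],"rot": [0,0,0],"hand": 1},
  {"xyz": [0,0,-6],"rot": [0,0,0],"hand": 1},
  {"xyz": [0,0,-6],"rot": [0,0,0],"hand": 1},
  {"xyz": [0,0,-6],"rot": [0,0,0],"hand": 1},
  {"xyz": [0,0,-8],"rot": [0,0,0],"hand": 1},
  {"xyz": [0,0,-8],"rot": [0,0,0],"hand": 1},
  {"xyz": [0,0,-8],"rot": [0,0,0],"hand": 1},
  {"xyz": [0,0,-8],"rot": [0,0,0],"hand": 1},
  {"xyz": [0,0,-8],"rot": [0,0,0],"hand": 1},
  {"xyz": [0,0,-6],"rot": [0,0,0],"hand": 1},
  {"xyz": [0,0,-3],"rot": [0,0,0],"hand": 1},
  {"xyz": [0,0,0],"rot": [0,0,0],"hand": 1},
])

```text
t: 13.25
position: [0.5208, -0.2224, 0.2777]
tool_rot: [2.082, 2.352, 0.0]
force: [-0.2, 0.2, -6.7]
finger_gap: 0.0146
```

Run:
```python
from h import *
a=shot('side','s3');b=shot('wrist','w3')
cv2.imwrite('pics/c3.png',np.vstack([cv2.resize(a[170:310,190:390],None,fx=2,fy=2),cv2.resize(b,(400,300))])[:,:,::-1])
go([.567,.218,.277])
print([(np.round(d['position'],3).tolist(),round(d['confidence'],2)) for d in nets.find_in('side','block')[:4]])
```

```text
t 13.35 p [ 0.5205 -0.2223  0.2769] xyaw 96.96 zax [-0.  0. -1.] q7 0.62 F [-1.3 -0.3 -7.2] M [0.03 0.03 0.01] gap 0.0144
tool shift mm [ 4.314e+02  9.950e+01 -1.000e-01]
[([0.341, -0.071, 0.046], 0.95), ([0.516, -0.254, 0.178], 0.78), ([0.297, -0.233, 0.041], 0.78)]
```

View pics/c3.png

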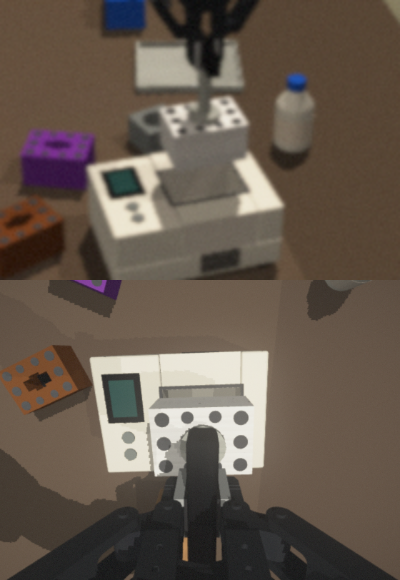

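Emit:
arm_command([
  {"xyz": [6,1.4,0],"rot": [0,0,0],"hand": 1},
  {"xyz": [12,2.8,0],"rot": [0,0,0],"hand": 1},
  {"xyz": [18,4.2,0],"rot": [0,0,0],"hand": 1},
  {"xyz": [24,5.5,0],"rot": [0,0,0],"hand": 1},
  {"xyz": [26,6,0],"rot": [0,0,0],"hand": 1},
  {"xyz": [26,6,0],"rot": [0,0,0],"hand": 1},
  {"xyz": [26,6,0],"rot": [0,0,0],"hand": 1},
  {"xyz": [26,6,0],"rot": [0,0,0],"hand": 1},
  {"xyz": [26,6,0],"rot": [0,0,0],"hand": 1},
  {"xyz": [26,6,0],"rot": [0,0,0],"hand": 1},
  {"xyz": [26,6,0],"rot": [0,0,0],"hand": 1},
  {"xyz": [26,6,0],"rot": [0,0,0],"hand": 1},
  {"xyz": [26,6,0],"rot": [0,0,0],"hand": 1},
  {"xyz": [26,6,0],"rot": [0,0,0],"hand": 1},
  {"xyz": [26,6,0],"rot": [0,0,0],"hand": 1},
  {"xyz": [26,6,0],"rot": [0,0,0],"hand": 1},
  {"xyz": [24,5.5,0],"rot": [0,0,0],"hand": 1},
  {"xyz": [18,4.2,0],"rot": [0,0,0],"hand": 1},
  {"xyz": [12,2.8,0],"rot": [0,0,0],"hand": 1},
  {"xyz": [6,1.4,0],"rot": [0,0,0],"hand": 1},
])

```text
t: 15.07
position: [0.5666, 0.221, 0.2767]
tool_rot: [-2.079, -2.354, 0.0]
force: [0.3, -1.1, -6.7]
finger_gap: 0.0144
```

Run:
```python
from h import *
go([.567,.218,.15])
```

```text
t 15.07 p [0.5666 0.221  0.2767] xyaw 97.09 zax [-0.001  0.    -1.   ] q7 -0.12 F [ 0.3 -1.1 -6.7] M [-0.06 -0.04 -0.03] gap 0.0144
tool shift mm [-3.100e+00  1.000e-01  1.267e+02]
```

Emit:
arm_command([
  {"xyz": [-1,0,6],"rot": [0,0,0],"hand": 1},
  {"xyz": [-1,0,12],"rot": [0,0,0],"hand": 1},
  {"xyz": [-1,0,15],"rot": [0,0,0],"hand": 1},
  {"xyz": [0,0,15],"rot": [0,0,0],"hand": 1},
  {"xyz": [0,0,15],"rot": [0,0,0],"hand": 1},
  {"xyz": [0,0,15],"rot": [0,0,0],"hand": 1},
  {"xyz": [0,0,15],"rot": [0,0,0],"hand": 1},
  {"xyz": [0,0,12],"rot": [0,0,0],"hand": 1},
  {"xyz": [0,0,10],"rot": [0,0,0],"hand": 1},
  {"xyz": [0,0,6],"rot": [0,0,0],"hand": 1},
  {"xyz": [0,0,4],"rot": [0,0,0],"hand": 1},
  {"xyz": [0,0,2],"rot": [0,0,0],"hand": 1},
  {"xyz": [0,0,0],"rot": [0,0,0],"hand": 1},
])

```text
t: 16.15
position: [0.5678, 0.2154, 0.1501]
tool_rot: [2.083, 2.352, -0.0]
force: [-0.1, 0.4, -6.9]
finger_gap: 0.0139
```

Emit:
arm_command([
  {"xyz": [0,0,1],"rot": [0,0,0],"hand": 1},
  {"xyz": [0,0,1],"rot": [0,0,0],"hand": 1},
  {"xyz": [0,0,1],"rot": [0,0,0],"hand": 1},
  {"xyz": [0,0,1],"rot": [0,0,0],"hand": 1},
  {"xyz": [0,0,1],"rot": [0,0,0],"hand": 1},
  {"xyz": [0,0,1],"rot": [0,0,0],"hand": 1},
  {"xyz": [0,0,1],"rot": [0,0,0],"hand": 1},
  {"xyz": [0,0,1],"rot": [0,0,0],"hand": 1},
  {"xyz": [0,0,1],"rot": [0,0,0],"hand": 1},
  {"xyz": [0,0,0],"rot": [0,0,0],"hand": 1},
])

```text
t: 16.98
position: [0.5676, 0.2155, 0.1409]
tool_rot: [-2.082, -2.352, 0.001]
force: [-0.4, -0.3, -7.3]
finger_gap: 0.0143
```

Emit:
arm_command([
  {"xyz": [0,0,0.7],"rot": [0,0,0],"hand": 1},
  {"xyz": [0,0,0.7],"rot": [0,0,0],"hand": 1},
  {"xyz": [0,0,0.6],"rot": [0,0,0],"hand": 1},
  {"xyz": [0,0,0],"rot": [0,0,0],"hand": 1},
])

```text
t: 17.32
position: [0.5679, 0.2156, 0.1392]
tool_rot: [2.082, 2.352, 0.001]
force: [-0.4, 1.3, -2.2]
finger_gap: 0.0144
```

Emit:
arm_command([
  {"xyz": [0,0,0.8],"rot": [0,0,0],"hand": 1},
  {"xyz": [0,0,0.6],"rot": [0,0,0],"hand": 1},
  {"xyz": [0,0,0.5],"rot": [0,0,0],"hand": 1},
  {"xyz": [0,0,0],"rot": [0,0,0],"hand": 1},
])

```text
t: 17.65
position: [0.5678, 0.2156, 0.1374]
tool_rot: [2.082, 2.352, 0.001]
force: [-0.5, 0.0, 2.0]
finger_gap: 0.0144
```

Run:
```python
from h import *
st()
a=shot('side','s4');cv2.imwrite('pics/c4.png',cv2.resize(a[120:260,200:360],None,fx=4,fy=4)[:,:,::-1])
```

```text
t 17.65 p [0.5678 0.2156 0.1374] xyaw 96.96 zax [ 0.  0. -1.] q7 -0.06 F [-0.5  0.   2. ] M [ 0.18 -0.    0.02] gap 0.0144
```

View pics/c4.png

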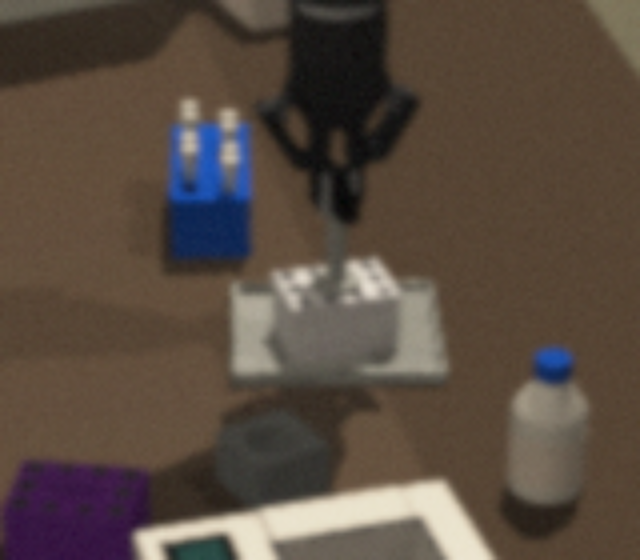

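The block stands flat in the tray at crop (335,315), and the collar is now resting. Releasing.

Emit:
arm_command([
  {"xyz": [0,0,0],"rot": [0,0,0],"hand": 0.7},
  {"xyz": [0,0,0],"rot": [0,0,0],"hand": 0.4},
  {"xyz": [0,0,0],"rot": [0,0,0],"hand": 0},
  {"xyz": [0,0,0],"rot": [0,0,0],"hand": 0},
  {"xyz": [0,0,0],"rot": [0,0,0],"hand": 0},
  {"xyz": [0,0,0],"rot": [0,0,0],"hand": 0},
  {"xyz": [0,0,0],"rot": [0,0,0],"hand": 0},
  {"xyz": [0,0,0],"rot": [0,0,0],"hand": 0},
])

```text
t: 18.37
position: [0.5677, 0.2155, 0.1372]
tool_rot: [2.083, 2.352, -0.0]
force: [0.4, 0.3, 0.3]
finger_gap: 0.0854
```

Emit:
arm_command([
  {"xyz": [0,0,-5],"rot": [0,0,0],"hand": 0},
  {"xyz": [0,0,-10],"rot": [0,0,0],"hand": 0},
  {"xyz": [0,0,-15],"rot": [0,0,0],"hand": 0},
  {"xyz": [0,0,-20],"rot": [0,0,0],"hand": 0},
  {"xyz": [0,0,-20],"rot": [0,0,0],"hand": 0},
  {"xyz": [0,0,-20],"rot": [0,0,0],"hand": 0},
  {"xyz": [0,0,-20],"rot": [0,0,0],"hand": 0},
  {"xyz": [0,0,-10],"rot": [0,0,0],"hand": 0},
  {"xyz": [0,0,0],"rot": [0,0,0],"hand": 0},
  {"xyz": [0,0,0],"rot": [0,0,0],"hand": 0},
])

```text
t: 19.2
position: [0.5677, 0.2156, 0.2579]
tool_rot: [2.082, 2.352, 0.001]
force: [0.2, 0.2, -0.3]
finger_gap: 0.0852
```

Run:
```python
from h import *
st()
a=shot('side','s5');b=shot('wrist','w5')
cv2.imwrite('pics/c5.png',np.vstack([cv2.resize(a[140:260,200:360],(400,300)),cv2.resize(b,(400,300))])[:,:,::-1])
for l in('bottle','rack','carton','block'): print(l,[np.round(d['position'],3).tolist() for d in nets.find_in('side',l)[:3]])
```

```text
t 19.2 p [0.5677 0.2156 0.2579] xyaw 96.96 zax [ 0.001  0.    -1.   ] q7 -0.1 F [ 0.2  0.2 -0.3] M [ 0.02  0.01 -0.02] gap 0.0852
bottle [[0.684, -0.038, 0.057]]
rack [[0.48, 0.39, 0.057]]
carton []
block [[0.295, -0.232, 0.047], [0.561, 0.18, 0.037], [0.341, -0.072, 0.046]]
```

View pics/c5.png

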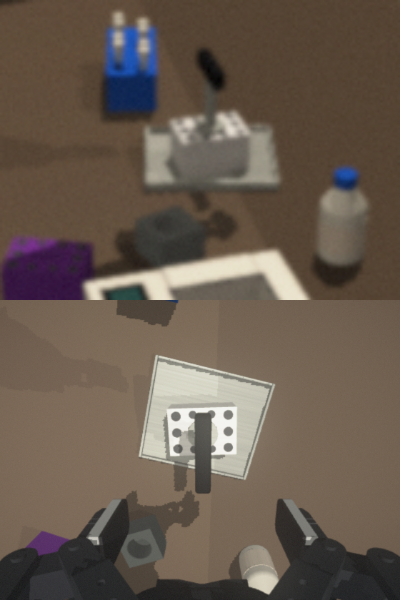

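The block is flat inside the tray with the puller upright in it, and the gripper is clear. Handing in.

```bash
python3 -c "
from rig import manip
print(manip.hand_in())"
```

```text
the job is handed in; nothing more can be done
None
```

The job is done and handed in at about 19.5 s of the 61 s allowed. I took the puller from its stand, lowered it into the block with almost no contact force and turned it 92° clockwise. I then drew the block straight up out of the well, set it down in the tray and let go, leaving the puller in the block.

- **Lift and set-down:** While the block hung, the force on the tool was steady at about 6.7 N. It eased to about 2 N when the block touched the tray floor, and the collar was resting before I opened the gripper.
- **Last pictures:** The block sits flat inside the tray with the puller upright in it. The gripper is about 120 mm above, open, with near-zero force on it.
- **Bystanders:** The bottle and rack are still where they started, to within about 2 mm. The side camera's network did not find the carton at the start or at the end, so I could not check its position by number. The arm's path never came near it.
- **Disagreement:** The top and wrist cameras differed by about 4–5 mm on the puller's position. I aligned the insertion by comparing puller and mouth within the wrist camera's own picture, which removed that difference.

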